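# Set the roll-width gauge with its knurled wheel

## Task

Set the roll-width gauge on the bench: with a fingertip, roll its knurled wheel until the sliding jaw has closed towards the fixed anvil as far as the gauge mark, so that the jaw's pointer blade stands end to end in line with the blade of the mark. Move the jaw only by rolling the wheel: do not push the jaw itself, lift nothing, and leave the other things on and around the gauge where they are. Finish with the hand clear and the jaw left at the mark.

Things in the scene. Friction and masses are not known exactly. Their poses are not given: they have to be found in the camera images.
- gauge: Fixed grey bed 300 x 170 mm, 12 mm thick. Origin on the bench under the long middle line of the bed, 10 mm from its centre towards the wheel; z up. x runs along the bed from the wheel (x = -85 mm) past the sliding jaw (face at x = 0 to 58 mm) to the fixed anvil (a dark upright plate 80 mm wide, x = 138 to 152 mm, up to z = 67 mm). y is along the wheel's axle; pointer and mark are on the -y side, roughly away from the robot
- wheel_top (a point): Topmost point of the knurled wheel at rest, 76 mm above the bench and fixed to the gauge (it does not turn with the wheel); axes as the gauge's. To close the gap, press down here and drag along the gauge's +x, towards jaw and anvil; lift, go back and repeat. Dragging towards -x opens it. The two grey cheeks beside the wheel (at y = +-16 to +-22 mm) reach 62 mm above the bench
- wheel: Knurled metal thumb wheel on a level axle along the gauge's y, 52 mm across and 24 mm wide, ridges 6.5 mm apart. Origin at its centre, 50 mm above the bench; turns with the wheel. It rolls with light friction (about 1.5 N at the rim), stays where it is left, and does not give when pressed (5 to 15 N of pressing is plenty). One radian of turn moves the jaw 12 mm, so 10 mm of rim travel moves it about 4.7 mm, if the finger does not slip
- jaw: Sliding jaw, a dark upright plate 60 mm wide, 14 mm thick, its top 68 mm above the bench, on a low carriage with a rack bar reaching to the wheel's housing. Origin at the foot of its face that looks to the anvil, 12 mm above the bench; axes as the gauge's. It moves along the gauge's x, driven by the wheel, with stops 58 mm apart; at the start it stands within 7 mm of its wide-open stop. Not to be touched
- jaw_pointer (a point): Outer end, on the thickness centre line, of the jaw's pointer: a small metal blade 6 mm thick and 10 mm high sticking out 31 mm sideways from the jaw (gauge -y), 46 mm above the bench
- mark: The gauge mark: a metal block 16 x 16 mm, 40 mm high, with a dark screw on top, clamped on the scale strip at the bed's -y edge, with a blade 6 mm thick facing the jaw's pointer. Origin at the foot of the block, in the blade's middle plane, 12 mm above the bench; axes as the gauge's. It does not move in a run, but is clamped at another place each time, 11 to 47 mm nearer the anvil than the jaw's pointer at the start
- mark_tip (a point): Tip of the mark's blade, on its thickness centre line, 46 mm above the bench. When set, the jaw's pointer stands at the same gauge x as this point, 1.5 mm from it in y
- sample_roll: Bystander, leave alone: small ring-shaped roll, 40 mm across, 19 mm high, lying on the gauge's bed between jaw and anvil. Origin at the centre of its underside
- tape_roll: Bystander, leave alone: roll of silver tape lying flat, 104 mm across, 48 mm high. Origin at the centre of its underside
- black_collar: Bystander, leave alone: black plastic collar, 84 mm across, 30 mm high. Origin at the centre of its underside
- tin: Bystander, leave alone: dark tin, 66 mm across, 85 mm high. Origin at the centre of its underside
- glue_bottle: Bystander, leave alone: white bottle, 44 mm across, 120 mm high. Origin at the centre of its underside
- cap: Bystander, leave alone: black plastic cap, a disc 60 mm across, 16 mm high. Origin at the centre of its underside
- screwdriver: Bystander, leave alone: screwdriver lying on the bench. Origin within it

How it is judged:
By the outcome, as a careful person would: the job done as asked, in the order asked, and still so for the second after the job is handed in, with the robot touching nothing.
It also fails if it takes over 64 s, if anything falls off the work surface, if the arm or the gripper's body presses on something with over 40 N, if the wrist force passes 120 N, or if a joint passes its speed limit or range.

## Robot

A 6-joint arm with a two-finger parallel gripper is mounted at the origin on the work surface. World frame = base frame: x ahead of the robot, y to its left, z up, the work surface at z = 0. Lengths are in m, angles in degrees, forces in N, time in s.
With the tool pointing down it reaches from about 0.275 to 0.825 m from the base axis. Payload 4.9 kg.
Tool frame: the origin (TCP) lies on the centre line of the jaws, within the pads' length; the fingertips stand 22 mm ahead of it and the grasp point (between the pads) lies 3 mm ahead of it (ctrl.tcp_to_tips is the distance from the TCP to the fingertips, in m); z points along the fingers, x is the direction in which the jaws open and shut, and the axes are right-handed (so a half turn about z gives the same grasp; the last joint's range is limited). The gripper opens to 85 mm and grips with 20 to 120 N. Pads are 22 mm wide; open, the fingers measure 114 mm over their backs; the gripper's body (76 mm by 85 mm) begins 54 mm behind the grasp point. The pads swing forward as they close: fully open they stand 13 mm farther back than shut.
Start: joints at [-76.731, 18.69, -11.035, 60.275, 0, 82.311], TCP at [0.197, -0.514, 0.253] pointing down, gripper open.
Joint ranges: [-152.03, 152.03], [-55.5, 102.48], [-74.3, 77.21], [-110.64, 120.58], [-84.22, 78.4], [-180, 180]. Speed limits (degrees/s): [147.25, 147.25, 180, 180, 180, 180].

## Interface

Orientations are given as a 3x3 rotation matrix whose columns are the frame's x, y, z axes.
In Python, from workcell import status, eyes, ctrl gives the robot as it stands.
- The arm moves only by the tool move_arm, never from a script. Its argument "steps" is a list of rows, each a list of 3 entries, a list of its own where there are three numbers: the shift along the tool's x, y, z in m, then the turn, a rotation vector about the tool's x, y, z in rad, then the closure in counts, from 0 (fully open) to 255 (shut). A call has 1 to 20 rows; each row is the pose to reach, as a shift and turn from the pose commanded when the call began, along the tool's axes at that moment; what a row does not reach only later rows make up. A row lasts 1/12 s, in which the tool goes at most 41.7 mm and 7.16 degrees, less where a joint would pass 70% of its speed; a pose out of reach is approached as far as the arm can. A call with a gripper value outside its range is refused whole. The fingers move at their own pace and stop on an object; the grip force is fixed at half the most. Time passes only in rows, so rows that repeat a pose let the fingers close. It gives the time, the measured TCP pose, the force and the opening at its end, in the units of the state.
- status.observe(): the state, without advancing time (a new reading comes with each control period).
- eyes.capture(name): name is "side" or "top"; returns a dict with "frame" (400x640x3 uint8, red, green, blue), "intrinsics" (3x3 intrinsics, pixels), "R" (3x3) and "t" (3): a world point X has camera coordinates R X + t. Camera axes: x right, y down, z forward; pixel columns grow to the right and rows downward; lengths in m; the calibration is good to about 2 mm. A picture is of the moment at which its call begins. There is no depth.
- ctrl.job_done(): hands the job in, once; it reports no verdict.
The state is a dict: "t": time; "q": joint angles; "joint_vel": joint speeds; "effort": joint torques, N m; "ee_pos": TCP position; "tool_rot": TCP orientation; "force": force on the tool from outside, world axes, zero at the start; "ft_torque": the same for the moment, N m; "gripper_width": finger opening in m.
Only numpy, scipy, OpenCV 4.12 (cv2) and the standard library are available. Lean on these libraries where they do the work, as an engineer would, in place of code of your own. Each camera call takes 0.05 s, during which the arm holds its last target.

## Working session

There is one attempt and no reset: what is moved stays moved. The work goes in short steps, Python scripts to look and compute and a tool call to move; the robot and the scene stay as the last step left them, time stands still between calls to the robot, and variables do not carry over. Pictures are saved under pics/ and viewed, and the job is handed in when it is done.

Besides the shell and the picture viewer there is one more tool, called after "Call:" by a JSON object that holds its "api" and its "payload". move_arm: Moves the arm, as the interface text tells. Its arguments: {"type":"object","properties":{"steps":{"type":"array"}},"required":["steps"]}

```bash
ls; mkdir -p pics
python3 - <<'E'
from workcell import status, eyes, ctrl
import cv2,numpy as np
np.set_printoptions(precision=4,suppress=True)
for n in ("side","top"):
    c=eyes.capture(n); cv2.imwrite(f"pics/{n}0.png",c["frame"][:,:,::-1]); print(n,c["intrinsics"],c["R"],c["t"])
s=status.observe(); print(s["t"],s["ee_pos"],s["tool_rot"],s["force"],s["gripper_width"],ctrl.tcp_to_tips)
E
```

```text
pics
side [[420.1743   0.     322.6454]
 [  0.     420.1743 201.4884]
 [  0.       0.       1.    ]] [[ 0.9887 -0.1492 -0.0151]
 [-0.0918 -0.5227 -0.8475]
 [ 0.1186  0.8393 -0.5305]] [-0.534   0.1584  0.7425]
top [[398.9065   0.     312.4514]
 [  0.     398.9065 199.5915]
 [  0.       0.       1.    ]] [[ 0.0111 -0.9999 -0.0032]
 [-0.9979 -0.0108 -0.0638]
 [ 0.0638  0.0039 -0.998 ]] [0.0709 0.5552 0.8884]
0.1 [ 0.1967 -0.5131  0.2526] [[ 0.3577 -0.9338 -0.0003]
 [-0.9338 -0.3577  0.0015]
 [-0.0015 -0.0002 -1.    ]] [ 0.3449 -0.6817  0.0793] 0.08528328886525846 0.022
```

View pics/side0.png

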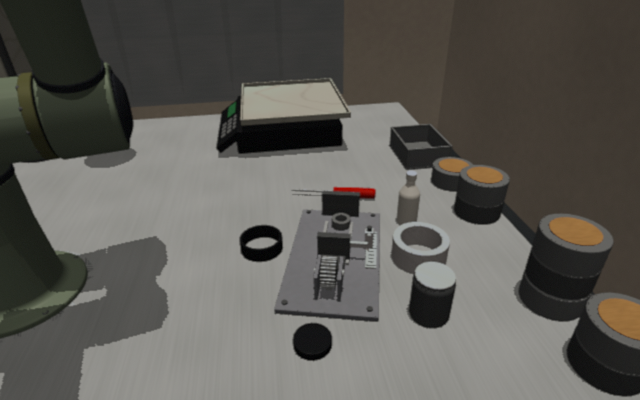

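View pics/top0.png

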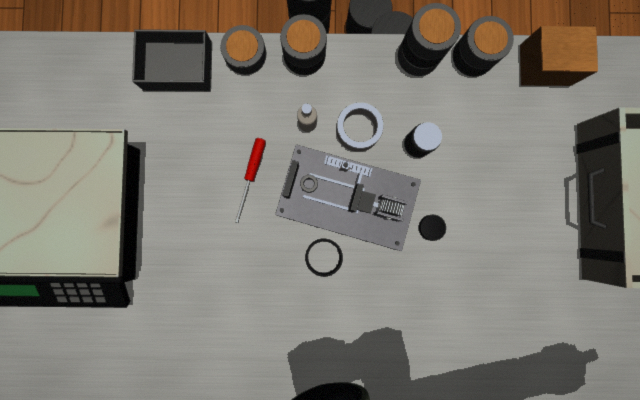

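The side view shows the gauge around (335,260). In the top view the bed corners are near (297,146), (420,180), (402,249) and (277,215), the wheel is near (391,206) and the jaw near (363,197). Next I'll enlarge and measure.

```bash
cat > h.py <<'E'
from workcell import status, eyes, ctrl
import cv2,numpy as np
np.set_printoptions(precision=4,suppress=True)
def ray(c,u,v,z):
    K,R,t=c["intrinsics"],np.array(c["R"]),np.array(c["t"])
    d=R.T@np.linalg.solve(K,[u,v,1.]); o=-R.T@t
    return o+d*(z-o[2])/d[2]
def proj(c,X):
    p=c["intrinsics"]@(np.array(c["R"])@X+c["t"]); return p[:2]/p[2]
def crop(c,name,u0,v0,w,h,s):
    f=c["frame"][v0:v0+h,u0:u0+w,::-1]
    cv2.imwrite("pics/"+name+".png",cv2.resize(f,None,fx=s,fy=s,interpolation=cv2.INTER_CUBIC))
E
python3 - <<'E'
from h import *
c=eyes.capture("top"); crop(c,"topc0",265,135,160,120,5)
s=eyes.capture("side"); crop(s,"sidec0",270,180,130,150,4)
hsv=cv2.cvtColor(c["frame"],cv2.COLOR_RGB2GRAY)
print(hsv[205,300],hsv[240,395],hsv[235,330],hsv[150,430])
m=((hsv>70)&(hsv<118)).astype(np.uint8)
m[:130]=0;m[260:]=0;m[:,:265]=0;m[:,430:]=0
m=cv2.morphologyEx(m,cv2.MORPH_CLOSE,np.ones((5,5)))
cs,_=cv2.findContours(m,0,2); k=max(cs,key=cv2.contourArea); r=cv2.minAreaRect(cv2.convexHull(k)); print(r,cv2.boxPoints(r))
P=np.array([ray(c,u,v,.012) for u,v in cv2.boxPoints(r)]);print(P,np.linalg.norm(P-np.roll(P,1,0),axis=1))
E
```

```text
123 113 156 69
((376.6792297363281, 205.6226348876953), (71.97692108154297, 74.44941711425781), 15.945395469665527) [[331.8491 231.5283]
 [352.3019 159.9434]
 [421.5094 179.717 ]
 [401.0566 251.3019]]
[[ 0.4825  0.032   0.012 ]
 [ 0.6472 -0.0137  0.012 ]
 [ 0.6031 -0.1724  0.012 ]
 [ 0.4395 -0.1251  0.012 ]] [0.1629 0.1709 0.1647 0.1703]
```

View pics/topc0.png

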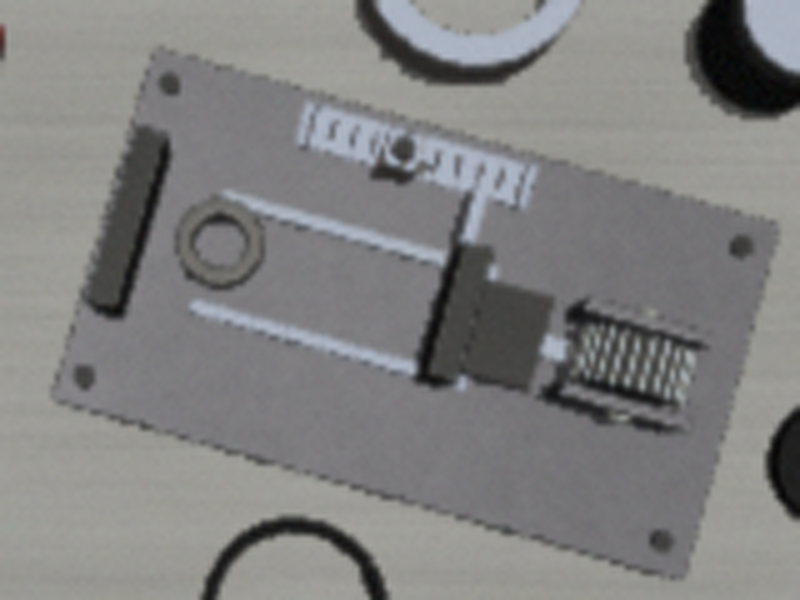

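View pics/sidec0.png

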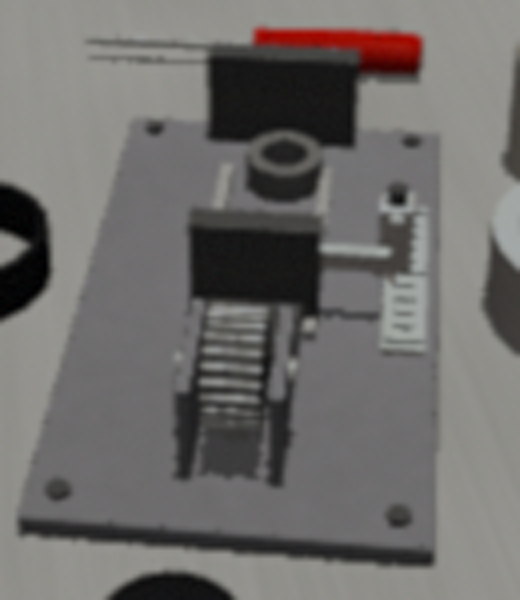

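The top crop shows the bed corners at (155,48), (778,222), (687,580) and (55,400). The mark screw is at (403,148), the pointer's outer end near (490,168) and the wheel centre near (637,358).

```bash
cat >> h.py <<'E'
def cp(x,y,u0,v0,s): return u0+(x+.5)/s-.5, v0+(y+.5)/s-.5
E
python3 - <<'E'
from h import *
c=eyes.capture("top")
s=eyes.capture("side")
C=[ray(c,*cp(x,y,265,135,5),.012) for x,y in ((155,48),(778,222),(687,580),(55,400))]
# tl: anvil,-y ; tr: wheel,-y ; br: wheel,+y ; bl: anvil +y
C=np.array(C); print(C, np.linalg.norm(C-np.roll(C,-1,0),axis=1))
S=np.array([ray(s,*cp(x,y,270,180,4),.012) for x,y in ((440,133),(433,550),(20,520),(133,120))]); print(S)
def fit(C):
    G=np.array([[.16,-.085],[-.14,-.085],[-.14,.085],[.16,.085]])
    gc=G.mean(0);cc=C[:,:2].mean(0)
    H=(G-gc).T@(C[:,:2]-cc);U,_,V=np.linalg.svd(H);R=V.T@U.T
    return R,cc-R@gc
for D in (C,S,(C+S)/2):
    R,o=fit(D); print(np.degrees(np.arctan2(R[1,0],R[0,0])),o, "wheel",o+R@[-.085,0])
    f=lambda X: R.T@(X[:2]-o)
    print("tip top",f(ray(c,*cp(403,148,265,135,5),.055))*1e3,"ptr end",f(ray(c,*cp(490,168,265,135,5),.051))*1e3,"wheel",f(ray(c,*cp(637,358,265,135,5),.07))*1e3)
    print("side: ptr end",f(ray(s,*cp(392,252,270,180,4),.046))*1e3,"screw",f(ray(s,*cp(397,190,270,180,4),.06))*1e3)
E
```

```text
[[ 0.6824  0.1173  0.012 ]
 [ 0.6047 -0.1695  0.012 ]
 [ 0.4411 -0.1272  0.012 ]
 [ 0.5195  0.1607  0.012 ]] [0.297  0.169  0.2984 0.1685]
[[ 0.6833  0.1161  0.012 ]
 [ 0.6026 -0.1717  0.012 ]
 [ 0.4422 -0.1291  0.012 ]
 [ 0.5198  0.1577  0.012 ]]
74.9266948974163 [ 0.5594 -0.0144] wheel [ 0.5373 -0.0964]
tip top [ 38.077  -63.3914] ptr end [ -1.2404 -65.8598] wheel [-81.6988  -0.6688]
side: ptr end [  5.6566 -61.7992] screw [ 35.1015 -62.8772]
74.79479771497388 [ 0.5594 -0.0164] wheel [ 0.5371 -0.0984]
tip top [ 40.1837 -62.777 ] ptr end [  0.8721 -65.3359] wheel [-79.7361  -0.3303]
side: ptr end [  7.7597 -61.2595] screw [ 37.2071 -62.2697]
74.86079328732724 [ 0.5594 -0.0154] wheel [ 0.5372 -0.0974]
tip top [ 39.1306 -63.0854] ptr end [ -0.1839 -65.599 ] wheel [-80.7172  -0.5006]
side: ptr end [  6.7084 -61.5305] screw [ 36.1546 -62.5746]
```

```bash
cat >> h.py <<'E'
A=np.radians(74.87); Rg=np.array([[np.cos(A),-np.sin(A),0],[np.sin(A),np.cos(A),0],[0,0,1]]); og=np.array([.5594,-.0154,0])
def g2w(x,y,z): return og+Rg@np.array([x,y,z])
def w2g(X): return Rg.T@(np.asarray(X)-og)
E
python3 - <<'E'
from h import *
s=status.observe(); T=np.array(s["tool_rot"]); w=g2w(-.097,0,.150); print(w, T.T@(w-s["ee_pos"]))
from scipy.spatial.transform import Rotation as Ro
Tg=np.column_stack([Rg[:,0],-Rg[:,1],-Rg[:,2]]); print(Ro.from_matrix(T.T@Tg).as_rotvec())
E
```

```text
[ 0.5341 -0.109   0.15  ] [-0.2569 -0.4597  0.1032]
[-0.0008  0.0001 -2.5118]
```

Call:
{"api": "move_arm", "payload": {"steps": [[[-0.06, -0.1, 0], [0, 0, -0.6], 255], [[-0.257, -0.46, 0.04], [0, 0, -1.2], 255], [[-0.257, -0.46, 0.04], [0, 0, -1.2], 255], [[-0.257, -0.46, 0.04], [0, 0, -1.2], 255], [[-0.257, -0.46, 0.04], [0, 0, -1.2], 255], [[-0.257, -0.46, 0.04], [0, 0, -1.8], 255], [[-0.257, -0.46, 0.04], [0, 0, -1.8], 255], [[-0.257, -0.46, 0.04], [0, 0, -1.8], 255], [[-0.257, -0.46, 0.04], [0, 0, -1.8], 255], [[-0.257, -0.46, 0.04], [0, 0, -1.8], 255], [[-0.257, -0.46, 0.04], [0, 0, -2.512], 255], [[-0.257, -0.46, 0.04], [0, 0, -2.512], 255], [[-0.257, -0.46, 0.04], [0, 0, -2.512], 255], [[-0.257, -0.46, 0.04], [0, 0, -2.512], 255], [[-0.257, -0.46, 0.04], [0, 0, -2.512], 255], [[-0.257, -0.46, 0.04], [0, 0, -2.512], 255], [[-0.257, -0.46, 0.04], [0, 0, -2.512], 255], [[-0.257, -0.46, 0.04], [0, 0, -2.512], 255], [[-0.257, -0.46, 0.103], [0, 0, -2.512], 255], [[-0.257, -0.46, 0.103], [0, 0, -2.512], 255]]}}

```text
t: 1.97
ee_pos: [0.5343, -0.109, 0.1488]
tool_rot: [[0.266, 0.964, 0.001], [0.964, -0.266, -0.0], [-0.0, 0.001, -1.0]]
force: [-0.1, 0.3, -1.9]
gripper_width: -0.0
```

Run:
```python
from h import *
c=eyes.capture("top"); crop(c,"topc1",265,135,160,120,5)
s=eyes.capture("side"); crop(s,"sidec1",240,130,160,200,3)
st=status.observe(); print(st["ee_pos"],w2g(st["ee_pos"]),st["force"],st["tool_rot"])
```

```text
[ 0.5314 -0.1081  0.1468] [-0.0968  0.0028  0.1468] [-0.71   -0.2838  0.277 ] [[ 0.2726  0.9621 -0.0071]
 [ 0.9621 -0.2726  0.0024]
 [ 0.0004 -0.0074 -1.    ]]
```

View pics/topc1.png

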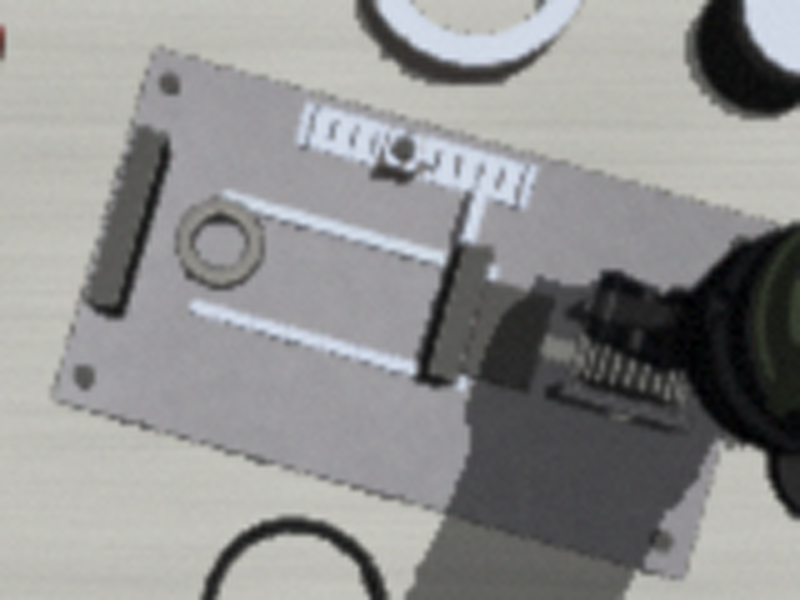

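View pics/sidec1.png

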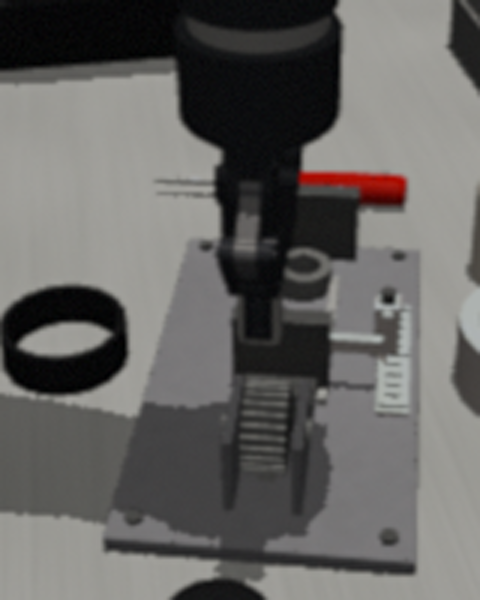

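The tip is at (260,340) in the side crop, above and in line with the wheel at (265,420). The pointer and mark are unobstructed. Now I'll lower.

Call:
{"api": "move_arm", "payload": {"steps": [[[0, 0.002, 0.02], [0, 0, 0], 255], [[0, 0.002, 0.035], [0, 0, 0], 255], [[0, 0.002, 0.042], [0, 0, 0], 255], [[0, 0.002, 0.042], [0, 0, 0], 255], [[0, 0.002, 0.042], [0, 0, 0], 255], [[0, 0.002, 0.042], [0, 0, 0], 255]]}}

```text
t: 2.57
ee_pos: [0.5372, -0.1099, 0.1096]
tool_rot: [[0.273, 0.962, 0.002], [0.962, -0.273, -0.001], [-0.0, 0.002, -1.0]]
force: [0.5, -0.2, -0.1]
gripper_width: -0.0002
```

Run:
```python
from h import *
s=eyes.capture("side"); crop(s,"sidec2",240,130,160,200,3)
st=status.observe(); print(st["ee_pos"],w2g(st["ee_pos"]),st["force"],st["t"]); print(st["tool_rot"])
```

```text
[ 0.5372 -0.11    0.1097] [-0.0971 -0.0033  0.1097] [-0.0672  0.442   0.2101] 2.6167
[[ 0.273   0.962   0.002 ]
 [ 0.962  -0.273  -0.0007]
 [-0.0002  0.0021 -1.    ]]
```

View pics/sidec2.png

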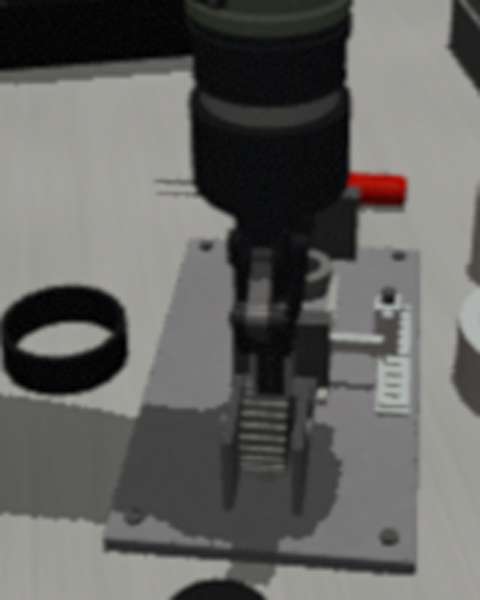

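Call:
{"api": "move_arm", "payload": {"steps": [[[0, -0.003, 0.006], [0, 0, 0], 255], [[0, -0.003, 0.01], [0, 0, 0], 255], [[0, -0.003, 0.011], [0, 0, 0], 255], [[0, -0.003, 0.012], [0, 0, 0], 255], [[0, -0.003, 0.012], [0, 0, 0], 255], [[0, -0.003, 0.012], [0, 0, 0], 255]]}}

```text
t: 3.12
ee_pos: [0.5331, -0.1089, 0.0964]
tool_rot: [[0.272, 0.962, -0.001], [0.962, -0.272, -0.0], [-0.0, -0.001, -1.0]]
force: [-1.4, -0.0, 1.7]
gripper_width: 0.0003
```

Run:
```python
from h import *
st=status.observe(); print(st["ee_pos"],w2g(st["ee_pos"])*1e3,Rg.T@st["force"],st["t"])
```

```text
[ 0.5331 -0.1089  0.0964] [-97.0892   0.9951  96.3701] [-0.3834  1.3686  1.6866] 3.1167
```

Call:
{"api": "move_arm", "payload": {"steps": [[[0, 0, 0.001], [0, 0, 0], 255], [[0, 0, 0.002], [0, 0, 0], 255], [[0, 0, 0.002], [0, 0, 0], 255], [[0, 0, 0.002], [0, 0, 0], 255]]}}

```text
t: 3.45
ee_pos: [0.533, -0.1101, 0.0955]
tool_rot: [[0.273, 0.962, -0.001], [0.962, -0.273, -0.003], [-0.003, 0.0, -1.0]]
force: [-6.2, -3.7, 12.8]
gripper_width: 0.0001
```

Call:
{"api": "move_arm", "payload": {"steps": [[[0.002, 0, 0], [0, 0, 0], 255], [[0.004, 0, 0], [0, 0, 0], 255], [[0.006, 0, 0], [0, 0, 0], 255], [[0.008, 0, 0], [0, 0, 0], 255], [[0.01, 0, 0], [0, 0, 0], 255], [[0.012, 0, 0], [0, 0, 0], 255], [[0.012, 0, 0], [0, 0, 0], 255]]}}

```text
t: 4.03
ee_pos: [0.5367, -0.0974, 0.0971]
tool_rot: [[0.272, 0.962, 0.001], [0.962, -0.272, -0.001], [-0.001, 0.001, -1.0]]
force: [-9.3, 1.7, 26.4]
gripper_width: 0.0
```

Run:
```python
from h import *
c=eyes.capture("top"); crop(c,"topc3",265,135,160,120,5)
s=eyes.capture("side"); crop(s,"sidec3",240,130,160,200,3)
st=status.observe(); print(st["ee_pos"],w2g(st["ee_pos"])*1e3,Rg.T@st["force"],st["t"])
```

```text
[ 0.5366 -0.0974  0.0971] [-85.0588   0.5731  97.1113] [-0.6157  7.9617 25.5174] 4.1333
```

View pics/topc3.png

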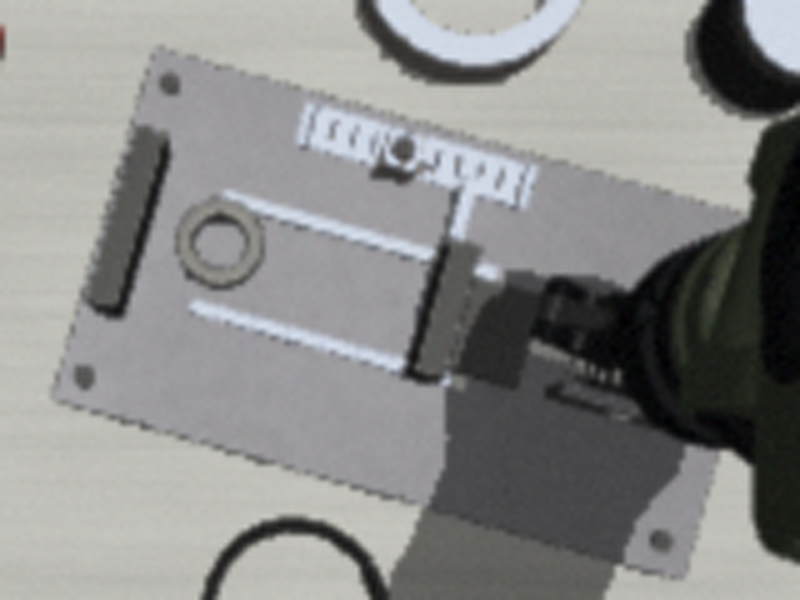

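View pics/sidec3.png

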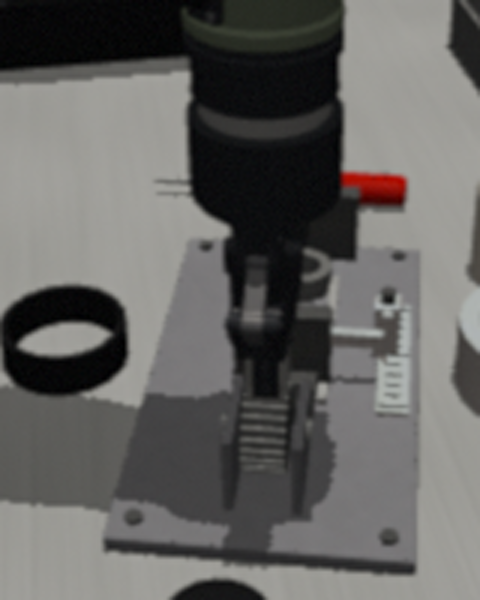

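Each stroke works: the pointer is now near (467,200), moved by about 16 crop px. The downward force at the crest rose to 26 N, so I'll ease it and finish the stroke.

Call:
{"api": "move_arm", "payload": {"steps": [[[0.001, 0, -0.0012], [0, 0, 0], 255], [[0.003, 0, -0.0012], [0, 0, 0], 255], [[0.005, 0, -0.001], [0, 0, 0], 255], [[0.007, 0, -0.0006], [0, 0, 0], 255], [[0.009, 0, -0.0002], [0, 0, 0], 255], [[0.011, 0, 0.0004], [0, 0, 0], 255], [[0.011, 0, 0.0004], [0, 0, 0], 255]]}}

```text
t: 4.72
ee_pos: [0.5403, -0.0851, 0.0955]
tool_rot: [[0.271, 0.962, 0.002], [0.962, -0.271, 0.003], [0.004, 0.001, -1.0]]
force: [-2.7, 5.6, 14.9]
gripper_width: 0.0001
```

Run:
```python
from h import *
c=eyes.capture("top"); crop(c,"topc4",265,135,160,120,5)
st=status.observe(); print(st["ee_pos"],w2g(st["ee_pos"])*1e3,Rg.T@st["force"],st["t"])
```

```text
[ 0.5403 -0.0851  0.0954] [-72.2673   0.2327  95.434 ] [ 3.9321  5.7155 14.3545] 4.7667
```

View pics/topc4.png

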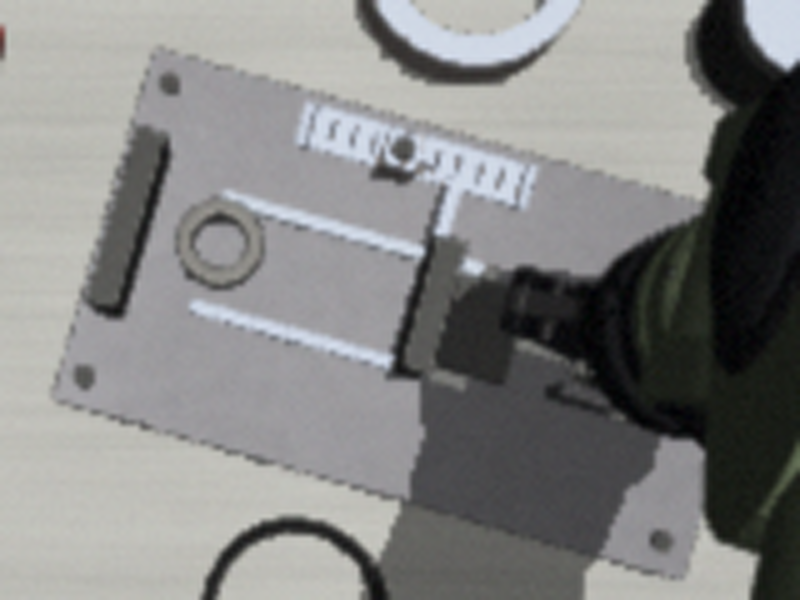

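The pointer axis is now near (450,205), about 25 mm short of the mark at (403,148). I'll do another full stroke.

Call:
{"api": "move_arm", "payload": {"steps": [[[0, 0, -0.008], [0, 0, 0], 255], [[-0.012, 0, -0.012], [0, 0, 0], 255], [[-0.025, 0, -0.01], [0, 0, 0], 255], [[-0.025, 0, -0.004], [0, 0, 0], 255], [[-0.025, 0, -0.001], [0, 0, 0], 255], [[-0.025, 0, 0.0004], [0, 0, 0], 255], [[-0.025, 0, 0.0004], [0, 0, 0], 255], [[-0.023, 0, 0.0002], [0, 0, 0], 255], [[-0.021, 0, -0.0002], [0, 0, 0], 255], [[-0.019, 0, -0.0006], [0, 0, 0], 255], [[-0.017, 0, -0.001], [0, 0, 0], 255], [[-0.015, 0, -0.0014], [0, 0, 0], 255], [[-0.013, 0, -0.0016], [0, 0, 0], 255], [[-0.011, 0, -0.0016], [0, 0, 0], 255], [[-0.009, 0, -0.0015], [0, 0, 0], 255], [[-0.007, 0, -0.0014], [0, 0, 0], 255], [[-0.005, 0, -0.001], [0, 0, 0], 255], [[-0.003, 0, -0.0006], [0, 0, 0], 255], [[-0.001, 0, -0.0002], [0, 0, 0], 255], [[-0.001, 0, -0.0002], [0, 0, 0], 255]]}}

```text
t: 6.43
ee_pos: [0.5399, -0.0866, 0.0966]
tool_rot: [[0.272, 0.962, 0.002], [0.962, -0.272, 0.002], [0.002, 0.002, -1.0]]
force: [-6.8, 5.1, 26.0]
gripper_width: 0.0002
```

Run:
```python
from h import *
c=eyes.capture("top"); crop(c,"topc5",315,145,80,60,10)
s=eyes.capture("side"); crop(s,"sidec5",335,210,50,60,10)
st=status.observe(); print(st["ee_pos"],w2g(st["ee_pos"])*1e3,Rg.T@st["force"],st["t"])
```

```text
[ 0.54   -0.0865  0.0966] [-73.6856   0.1862  96.5588] [ 3.7894  6.7876 25.035 ] 6.5333
```

View pics/topc5.png

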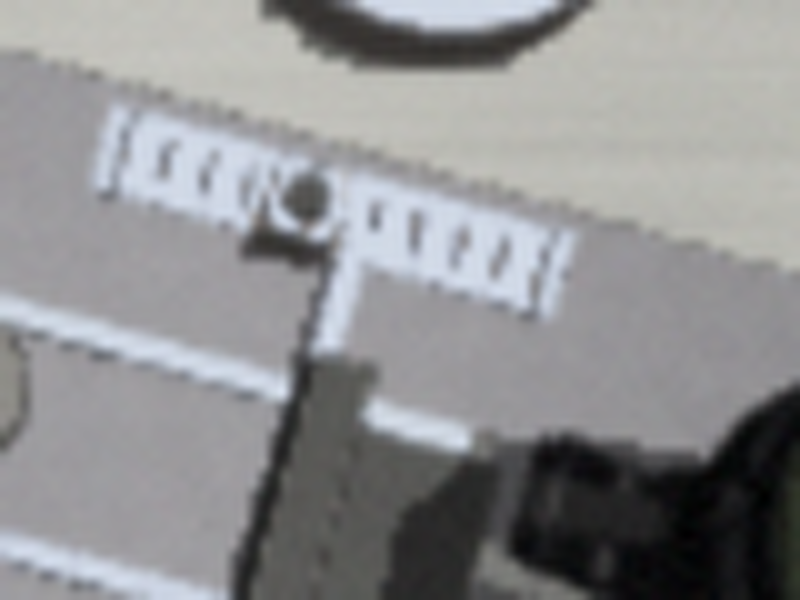

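View pics/sidec5.png

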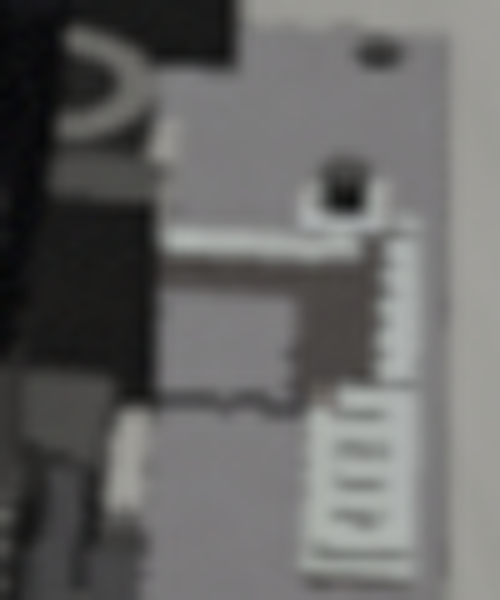

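```bash
cat >> h.py <<'E'
def tri(c,p,s,q):
    P=[d["intrinsics"]@np.column_stack([d["R"],d["t"]]) for d in (c,s)]
    X=cv2.triangulatePoints(P[0],P[1],np.array(p,float).reshape(2,1),np.array(q,float).reshape(2,1)).ravel(); X=X[:3]/X[3]
    return X, [proj(c,X)-p, proj(s,X)-q]
E
python3 - <<'E'
from h import *
c=eyes.capture("top"); s=eyes.capture("side")
for n,p,q in (("screw",cp(305,197,315,145,10),cp(345,185,335,210,10)),("ptr outer end?",cp(352,258,315,145,10),cp(360,247,335,210,10))):
    X,e=tri(c,p,s,q); print(n,w2g(X)*1e3,e)
# predicted pixel of pts, for jaw x=J
for nm,c_,u0,v0 in (("top",c,315,145),("side",s,335,210)):
  for J in (25,38):
    for y,z in ((-30,51),(-61,51),(-61,41),(-72,52),(-72,58)):
      u,v=proj(c_,g2w(J/1e3,y/1e3,z/1e3)); print(nm,J,y,z,((u-u0)*10+4.5).round(),((v-v0)*10+4.5).round())
E
```

```text
screw [ 39.454  -62.8786  55.5192] [array([ 0.0089, -0.0533]), array([-0.0558,  0.0083])]
ptr outer end? [ 26.3166 -60.3273  49.5377] [array([ 0.5367, -3.0285]), array([-3.2156,  0.4272])]
top 25 -30 51 327.0 360.0
top 25 -61 51 365.0 225.0
top 25 -61 41 360.0 232.0
top 25 -72 52 378.0 177.0
top 25 -72 58 381.0 173.0
top 38 -30 51 270.0 344.0
top 38 -61 51 308.0 210.0
top 38 -61 41 304.0 216.0
top 38 -72 52 321.0 161.0
top 38 -72 58 324.0 157.0
side 25 -30 51 165.0 240.0
side 25 -61 51 332.0 249.0
side 25 -61 41 329.0 292.0
side 25 -72 52 391.0 248.0
side 25 -72 58 393.0 222.0
side 38 -30 51 169.0 199.0
side 38 -61 51 333.0 208.0
side 38 -61 41 331.0 251.0
side 38 -72 52 392.0 207.0
side 38 -72 58 394.0 181.0
```

Run:
```python
from h import *
c=eyes.capture("top"); s=eyes.capture("side")
def hi(c,n,u0,v0,w,h,s,g):
    f=c["frame"][v0:v0+h,u0:u0+w,::-1].astype(float); f=255*(f/255)**g
    cv2.imwrite("pics/"+n+".png",cv2.resize(f.astype(np.uint8),None,fx=s,fy=s,interpolation=cv2.INTER_NEAREST))
hi(c,"t6",322,155,50,36,16,2.5); hi(s,"s6",345,215,40,40,15,1.0)
for d in (c,s): print(-np.array(d["R"]).T@d["t"])
```

```text
[0.4966 0.0734 0.9222]
[ 0.4545 -0.6201  0.5201]
```

View pics/t6.png

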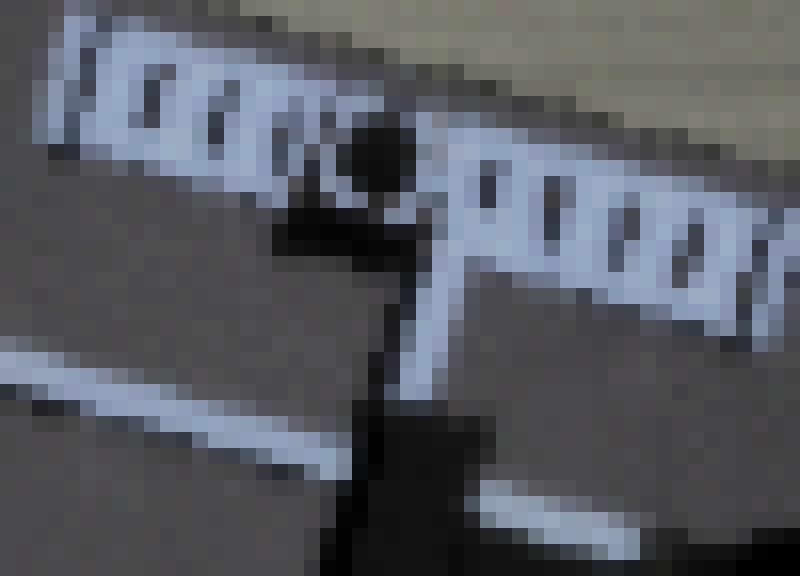

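View pics/s6.png

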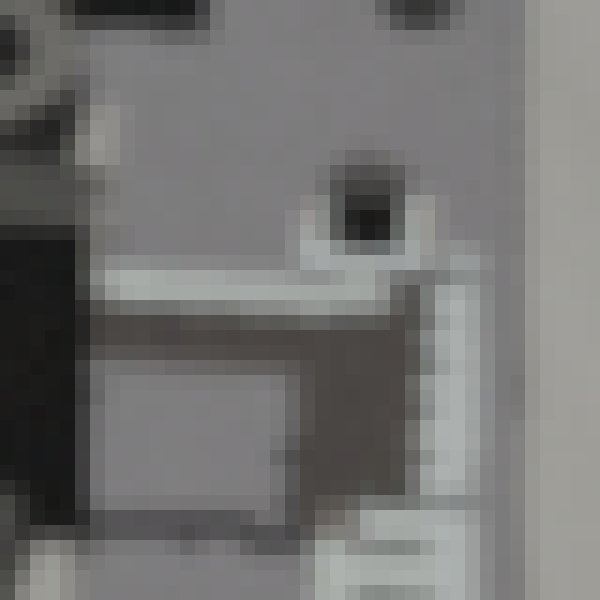

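Run:
```python
from h import *
c=eyes.capture("top"); s=eyes.capture("side")
def g(d,x,y,u0,v0,k,z): return w2g(ray(d,*cp(x,y,u0,v0,k),z))*1e3
for n,x,y,z in (("ptr end",390,290,.051),("ptr near edge",200,308,.051),("ptr far edge",200,268,.051),("ptr root",80,285,.051),("block top FL",300,270,.052),("block top FR",425,270,.052),("block top BL",305,195,.052),("block top BR",435,195,.052),("screw top",367,170,.058),("foot L",300,500,.012),("foot R",415,500,.012),("foot L z12+strip",320,520,.014)):
    print("side",n,g(s,x,y,345,215,15,z))
for n,x,y,z in (("ptr mid",430,330,.051),("ptr L",402,330,.051),("ptr R",455,330,.051),("screw",380,158,.056),("strip UL",75,5,.013),("strip LL",50,150,.013),("strip LR",770,350,.013)):
    print("top",n,g(c,x,y,322,155,16,z))
```

```text
side ptr end [ 27.4343 -66.1897  51.    ]
side ptr near edge [ 21.4691 -42.8342  51.    ]
side ptr far edge [ 29.8447 -42.4704  51.    ]
side ptr root [ 24.865  -27.7369  51.    ]
side block top FL [ 29.224  -54.9308  52.    ]
side block top FR [ 30.6817 -70.4319  52.    ]
side block top BL [ 45.3677 -55.0783  52.    ]
side block top BR [ 46.9011 -71.4767  52.    ]
side screw top [ 43.093  -62.7053  58.    ]
side foot L [ 33.9141 -56.2967  12.    ]
side foot R [ 35.3199 -71.0113  12.    ]
side foot L z12+strip [ 27.5163 -58.96    14.    ]
top ptr mid [ 25.755  -42.2563  51.    ]
top ptr L [ 29.4536 -41.2139  51.    ]
top ptr R [ 22.4528 -43.187   51.    ]
top screw [ 38.8793 -62.4839  56.    ]
top strip UL [ 85.4709 -79.2206  13.    ]
top strip LL [ 83.2621 -58.0172  13.    ]
top strip LR [-23.7634 -58.1819  13.    ]
```

Run:
```python
import cv2,numpy as np
a=cv2.imread("pics/side0.png")[215:270,340:385]; b=cv2.imread("pics/top0.png")[150:190,322:372]
cv2.imwrite("pics/s0z.png",cv2.resize(a,None,fx=10,fy=10,interpolation=cv2.INTER_NEAREST))
b=(255*(b/255.)**2.5).astype(np.uint8)
cv2.imwrite("pics/t0z.png",cv2.resize(b,None,fx=14,fy=14,interpolation=cv2.INTER_NEAREST))
```

```text
(no output)
```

View pics/s0z.png

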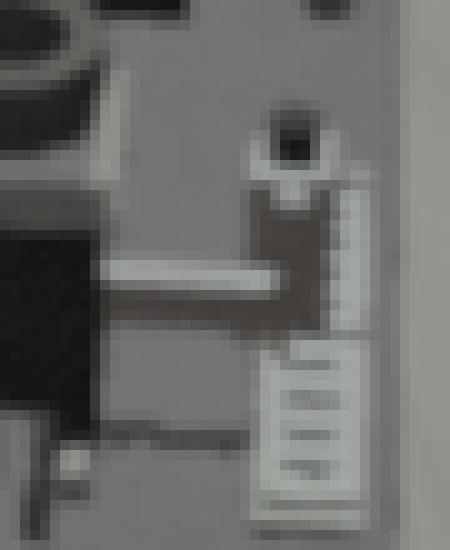

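View pics/t0z.png

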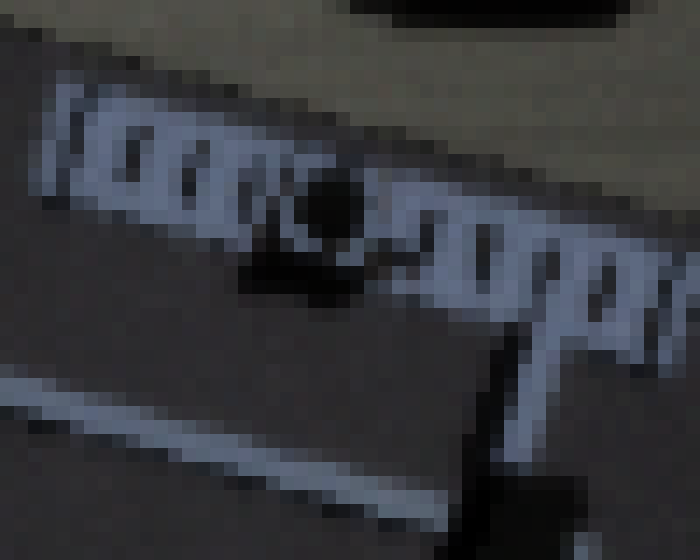

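Run:
```python
from h import *
c=eyes.capture("top"); s=eyes.capture("side")
for X in ((27,-62,51),(27,-66,51),(27,-70,51),(24,-66,51),(30,-66,51),(30,-55,52),(30,-71,52),(46,-55,52),(46,-71,52),(38,-63,52),(30,-55,12),(30,-71,12)):
    w=g2w(*(np.array(X)/1e3)); a=proj(c,w);b=proj(s,w)
    print(X,"t0z",((a-[322,150])*14+6.5).round(),"s0z",((b-[340,215])*10+4.5).round())
```

```text
(27, -62, 51) t0z [402. 236.] s0z [287. 193.]
(27, -66, 51) t0z [409. 212.] s0z [309. 194.]
(27, -70, 51) t0z [416. 188.] s0z [330. 196.]
(24, -66, 51) t0z [427. 217.] s0z [308. 204.]
(30, -66, 51) t0z [390. 207.] s0z [309. 185.]
(30, -55, 52) t0z [372. 273.] s0z [250. 177.]
(30, -71, 52) t0z [399. 175.] s0z [336. 182.]
(46, -55, 52) t0z [274. 245.] s0z [253. 128.]
(46, -71, 52) t0z [301. 148.] s0z [337. 132.]
(38, -63, 52) t0z [337. 210.] s0z [294. 155.]
(30, -55, 12) t0z [351. 307.] s0z [242. 345.]
(30, -71, 12) t0z [377. 214.] s0z [326. 350.]
```

The small bright tab on the mark block's wheel-facing side, at about (295,205) in the starting zoom, is the mark's blade. So the pointer is already nearly in line, and I'll measure the edge offset at sub-pixel level.

```bash
cat > edge.py <<'E'
from h import *
def edges(s,img=None):
    g=cv2.cvtColor(s["frame"],cv2.COLOR_RGB2GRAY).astype(float) if img is None else cv2.cvtColor(img,cv2.COLOR_BGR2GRAY).astype(float)
    out=[]
    for u in range(352,374):
        p=g[226:262,u]
        r0,r1=(4,24)
        # strongest bright->dark transition
        d=np.diff(p); k=int(np.argmin(d[:]))
        hi=p[max(k-1,0):k+1].max(); lo=p[k+1:k+4].min(); m=(hi+lo)/2
        j=k-1
        while p[j]>m: j+=1
        v=226+j-1+(p[j-1]-m)/(p[j-1]-p[j]); 
        y=w2g(ray(s,u,v,.051))*1e3
        out.append((u,v,y[0]+3,y[1])); print(u,"%.2f hi%d lo%d  xc=%.1f y=%.1f"%(v,hi,lo,y[0]+3,y[1]))
    return out
E
python3 - <<'E'
from edge import *
s=eyes.capture("side"); print("now"); edges(s)
print("start"); edges(s,cv2.imread("pics/side0.png"))
print(cv2.cvtColor(s["frame"],cv2.COLOR_RGB2GRAY)[228:240,352:376])
print(cv2.cvtColor(cv2.imread("pics/side0.png"),cv2.COLOR_BGR2GRAY)[228:242,362:376])
E
```

```text
now
352 234.64 hi162 lo71  xc=24.8 y=-31.9
353 234.80 hi170 lo72  xc=24.5 y=-33.8
354 234.82 hi170 lo72  xc=24.5 y=-35.6
355 234.88 hi166 lo71  xc=24.6 y=-37.5
356 234.92 hi166 lo70  xc=24.6 y=-39.4
357 235.02 hi167 lo71  xc=24.5 y=-41.2
358 235.08 hi167 lo72  xc=24.4 y=-43.1
359 235.11 hi166 lo70  xc=24.5 y=-44.9
360 235.18 hi165 lo69  xc=24.5 y=-46.8
361 235.30 hi166 lo72  xc=24.3 y=-48.7
362 235.35 hi167 lo73  xc=24.3 y=-50.5
363 235.38 hi167 lo71  xc=24.4 y=-52.4
364 235.45 hi165 lo70  xc=24.3 y=-54.2
365 235.60 hi164 lo72  xc=24.1 y=-56.1
366 235.65 hi163 lo72  xc=24.1 y=-57.9
367 235.51 hi163 lo70  xc=24.7 y=-59.8
368 235.41 hi165 lo71  xc=25.2 y=-61.6
369 235.41 hi164 lo71  xc=25.4 y=-63.4
370 235.46 hi145 lo71  xc=25.4 y=-65.3
371 232.82 hi159 lo95  xc=33.8 y=-67.0
372 232.84 hi162 lo83  xc=33.9 y=-68.9
373 232.42 hi150 lo113  xc=35.4 y=-70.7
start
352 243.00 hi157 lo65  xc=-0.6 y=-33.3
353 243.06 hi156 lo65  xc=-0.6 y=-35.1
354 243.06 hi156 lo65  xc=-0.4 y=-36.9
355 243.13 hi156 lo65  xc=-0.5 y=-38.7
356 243.27 hi158 lo66  xc=-0.7 y=-40.6
357 243.35 hi157 lo64  xc=-0.8 y=-42
[... 1966 characters left out ...]
4 126 147 130  83  42  28  32  89 145 139 122 117]
 [115 115 127 155 155 129 103  94  96 123 151 140 130 132]
 [115 114 125 148 155 152 151 152 147 149 151 135 131 143]
 [115 114 111 106 104 121 145 149 131 111 106 104 113 128]
 [115 113 101  78  77 113 146 153 134  94  79 112 146 155]
 [116 113  99  77  74  97 121 127 117  86  76 112 151 162]
 [116 114 101  79  69  73  80  81  79  70  73 104 142 157]
 [116 113 101  78  68  66  66  65  65  65  80 123 154 162]
 [117 114 102  80  69  67  67  66  66  64  76 113 151 162]
 [117 114 100  78  67  66  67  66  65  65  76 109 143 159]
 [119 114  98  76  67  64  64  64  65  67  93 139 159 162]
 [137 135 122 109 101  85  70  64  64  66  88 133 160 164]]
```

The pointer's edge extrapolates to row 235.87 at column 369, and the blade's edge is at 235.40. The jaw is therefore about 1.4 mm short, or about 3 mm of rim travel. I'll lift, move back to just before the crest and look again.

Call:
{"api": "move_arm", "payload": {"steps": [[[0, 0, -0.004], [0, 0, 0], 255], [[0, 0, -0.01], [0, 0, 0], 255], [[-0.008, 0, -0.012], [0, 0, 0], 255], [[-0.013, 0, -0.012], [0, 0, 0], 255], [[-0.013, 0, -0.012], [0, 0, 0], 255], [[-0.013, 0, -0.012], [0, 0, 0], 255]]}}

```text
t: 7.48
ee_pos: [0.5354, -0.1007, 0.1055]
tool_rot: [[0.273, 0.962, -0.001], [0.962, -0.273, 0.0], [0.0, -0.001, -1.0]]
force: [0.5, 0.2, 0.1]
gripper_width: 0.0001
```

```bash
cat >> edge.py <<'E'
import io,contextlib
def gap(s):
    with contextlib.redirect_stdout(io.StringIO()): o=np.array(edges(s))
    p=np.polyfit(o[2:14,0],o[2:14,1],1); t=o[(o[:,0]>=368)&(o[:,0]<=370)]
    dv=np.polyval(p,t[:,0])-t[:,1]; print("slope",p[0],"dv",dv,"mm short",dv.mean()/0.322, "xc ptr",o[2:14,2].mean())
E
python3 - <<'E'
from edge import *
s=eyes.capture("side"); gap(s); gap(eyes.capture("side"))
st=status.observe(); print(w2g(st["ee_pos"])*1e3,Rg.T@st["force"],st["t"])
E
```

```text
slope 0.06338510347911692 dv [0.3279 0.4058 0.4013] mm short 1.174882695835675 xc ptr 24.347802392973477
slope 0.061893643638355936 dv [0.3148 0.3994 0.3842] mm short 1.137002176986551 xc ptr 24.349161122500515
[-88.1654   0.8935 105.5688] [-0.4334 -1.2942  0.1179] 7.5833
```

Call:
{"api": "move_arm", "payload": {"steps": [[[0, 0, 0.005], [0, 0, 0], 255], [[0, 0, 0.008], [0, 0, 0], 255], [[0, 0, 0.0095], [0, 0, 0], 255], [[0, 0, 0.0103], [0, 0, 0], 255], [[0, 0, 0.0103], [0, 0, 0], 255], [[0, 0, 0.0103], [0, 0, 0], 255]]}}

```text
t: 8.08
ee_pos: [0.536, -0.1, 0.0973]
tool_rot: [[0.272, 0.962, 0.001], [0.962, -0.272, -0.0], [-0.0, 0.001, -1.0]]
force: [-4.8, 1.7, 15.6]
gripper_width: 0.0
```

Run:
```python
from edge import *
s=eyes.capture("side"); gap(s); gap(eyes.capture("side"))
st=status.observe(); print(w2g(st["ee_pos"])*1e3,Rg.T@st["force"],st["t"])
```

```text
slope 0.06073274905847425 dv [0.3214 0.364  0.3704] mm short 1.0929205915961995 xc ptr 24.35424236002754
slope 0.06374280584337173 dv [0.3295 0.3952 0.4027] mm short 1.1670177385255058 xc ptr 24.3521618677815
[-87.8414   0.4778  97.2739] [-0.2988  4.3902 15.2945] 8.1833
```

Contact is about 15 N. I'll roll about 2.5 mm.

Call:
{"api": "move_arm", "payload": {"steps": [[[0.001, 0, 0], [0, 0, 0], 255], [[0.002, 0, 0], [0, 0, 0], 255], [[0.0025, 0, 0], [0, 0, 0], 255], [[0.0025, 0, 0], [0, 0, 0], 255], [[0.0025, 0, 0], [0, 0, 0], 255]]}}

```text
t: 8.6
ee_pos: [0.5366, -0.0979, 0.0973]
tool_rot: [[0.272, 0.962, 0.001], [0.962, -0.272, -0.001], [-0.001, 0.001, -1.0]]
force: [-4.7, 0.5, 16.1]
gripper_width: -0.0001
```

Run:
```python
from edge import *
s=eyes.capture("side"); edges(s); gap(s); gap(eyes.capture("side"))
st=status.observe(); print(w2g(st["ee_pos"])*1e3,Rg.T@st["force"],st["t"])
```

```text
352 234.41 hi160 lo73  xc=25.5 y=-31.9
353 234.58 hi169 lo71  xc=25.1 y=-33.7
354 234.62 hi169 lo71  xc=25.2 y=-35.6
355 234.62 hi169 lo72  xc=25.4 y=-37.5
356 234.64 hi168 lo72  xc=25.5 y=-39.3
357 234.70 hi168 lo70  xc=25.5 y=-41.2
358 234.77 hi171 lo71  xc=25.4 y=-43.0
359 234.82 hi171 lo73  xc=25.4 y=-44.9
360 234.85 hi167 lo73  xc=25.5 y=-46.8
361 234.91 hi167 lo71  xc=25.5 y=-48.6
362 235.01 hi168 lo71  xc=25.4 y=-50.5
363 235.06 hi168 lo73  xc=25.4 y=-52.3
364 235.10 hi167 lo72  xc=25.4 y=-54.2
365 235.14 hi163 lo71  xc=25.5 y=-56.0
366 235.22 hi161 lo71  xc=25.4 y=-57.9
367 235.35 hi163 lo73  xc=25.2 y=-59.7
368 235.39 hi166 lo73  xc=25.2 y=-61.6
369 235.40 hi165 lo72  xc=25.4 y=-63.4
370 235.45 hi145 lo72  xc=25.4 y=-65.3
371 232.85 hi160 lo94  xc=33.7 y=-67.0
372 232.84 hi162 lo83  xc=33.9 y=-68.9
373 232.44 hi151 lo113  xc=35.4 y=-70.7
slope 0.05211551049086573 dv [-0.0887 -0.0492 -0.0503] mm short -0.19484341876089023 xc ptr 25.417615696896505
slope 0.05153821881104435 dv [-0.0757 -0.0717 -0.0803] mm short -0.23580528744615972 xc ptr 25.418102637073005
[-85.5565   0.4617  97.3222] [-0.2332  4.1719 15.7718] 8.7
```

The edges now line up: the pointer's centre is at x 25.4 and the blade's at 25.3–25.4 mm. I'll lift straight up, back off and check.

Call:
{"api": "move_arm", "payload": {"steps": [[[0, 0, -0.002], [0, 0, 0], 255], [[0, 0, -0.01], [0, 0, 0], 255], [[0, 0, -0.03], [0, 0, 0], 255], [[-0.03, 0, -0.06], [0, 0, 0], 255], [[-0.06, 0, -0.1], [0, 0, 0], 255], [[-0.09, 0, -0.12], [0, 0, 0], 255], [[-0.12, 0, -0.12], [0, 0, 0], 255], [[-0.15, 0, -0.12], [0, 0, 0], 255], [[-0.15, 0, -0.12], [0, 0, 0], 255], [[-0.15, 0, -0.12], [0, 0, 0], 255], [[-0.15, 0, -0.12], [0, 0, 0], 255]]}}

```text
t: 9.62
ee_pos: [0.4955, -0.2415, 0.2154]
tool_rot: [[0.272, 0.962, -0.001], [0.962, -0.272, 0.001], [0.001, -0.001, -1.0]]
force: [-0.5, 0.6, 0.3]
gripper_width: 0.0001
```

Run:
```python
from edge import *
s=eyes.capture("side"); edges(s); gap(s)
c=eyes.capture("top"); crop(c,"t9",315,145,80,60,10);crop(s,"s9",335,210,50,60,10)
crop(c,"tw9",200,80,280,200,2.8)
st=status.observe(); print(st["ee_pos"],st["force"],st["t"])
```

```text
352 234.39 hi165 lo77  xc=25.6 y=-31.9
353 234.57 hi173 lo76  xc=25.2 y=-33.7
354 234.63 hi174 lo74  xc=25.2 y=-35.6
355 234.63 hi174 lo75  xc=25.3 y=-37.5
356 234.63 hi172 lo76  xc=25.5 y=-39.3
357 234.68 hi173 lo73  xc=25.5 y=-41.2
358 234.79 hi175 lo73  xc=25.3 y=-43.0
359 234.85 hi175 lo74  xc=25.3 y=-44.9
360 234.88 hi172 lo75  xc=25.4 y=-46.8
361 234.91 hi171 lo73  xc=25.5 y=-48.6
362 235.03 hi172 lo73  xc=25.3 y=-50.5
363 235.10 hi172 lo75  xc=25.3 y=-52.3
364 235.08 hi171 lo76  xc=25.5 y=-54.2
365 235.13 hi168 lo74  xc=25.5 y=-56.0
366 235.21 hi165 lo74  xc=25.5 y=-57.9
367 235.33 hi169 lo75  xc=25.2 y=-59.7
368 235.38 hi171 lo76  xc=25.3 y=-61.6
369 235.42 hi169 lo74  xc=25.3 y=-63.4
370 235.46 hi150 lo74  xc=25.3 y=-65.3
371 232.85 hi165 lo97  xc=33.7 y=-67.0
372 232.84 hi167 lo86  xc=33.9 y=-68.9
373 232.41 hi156 lo118  xc=35.5 y=-70.7
slope 0.05230107654823199 dv [-0.0703 -0.0588 -0.0516] mm short -0.18707891467601648 xc ptr 25.38961631397692
[ 0.4957 -0.2408  0.2154] [ 0.1586  0.4598 -0.0971] 9.7167
```

View pics/t9.png

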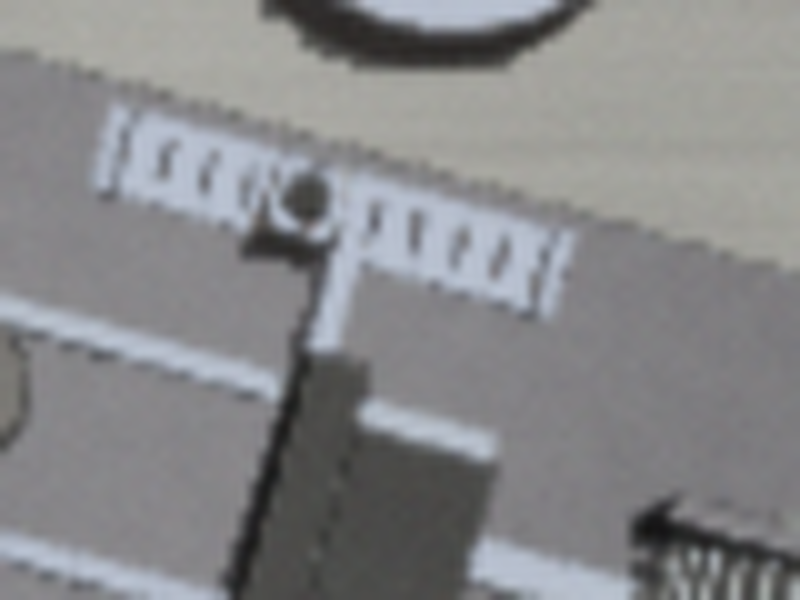

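View pics/s9.png

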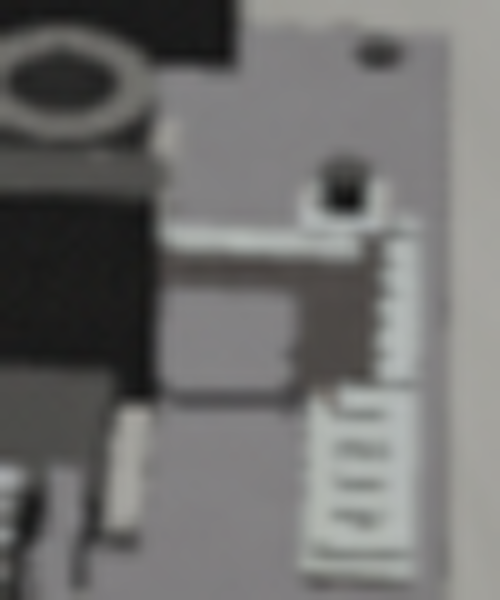

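View pics/tw9.png

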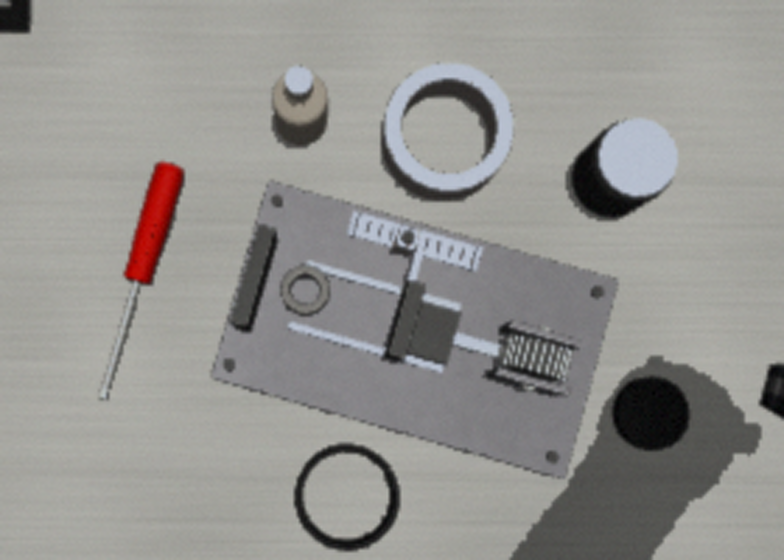

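```bash
python3 -c "
from workcell import ctrl,status
print(ctrl.job_done()); print(status.observe()['t'])"
```

```text
the job is handed in; nothing more can be done
None
the job is handed in; nothing more can be done
```

I set the gauge to the mark by rolling only the wheel with the closed fingertips, and handed the job in at about 9.7 s. It took two full strokes, then one fine roll of about 2.5 mm.

**Alignment:** With the hand withdrawn, the side camera put the pointer's centre line at gauge x ≈ 25.4 mm. The mark's blade was at about 25.3 mm. A straight-line extrapolation of the pointer's edge suggested the jaw is 0.2 mm past the mark, which is within what the picture can resolve.

**Mark reading:** I first aimed at the screw on the mark block, which sits about 13 mm nearer the anvil than the blade. Before the final roll I saw that the blade is the small tab on the block's wheel-facing side. I used that tab for the final setting. It is hard to pick out in the top view, so the final alignment rests on the side camera alone.

**Forces and surroundings:** Pressing on the wheel read mostly 13–16 N, with readings of about 26 N during the two full strokes, above the suggested 5–15 N. With the hand clear, the force reads about zero. In the last top view the surrounding things look to be where they started, except the black cap, which that crop cuts off; the hand never went low near it.

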